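# Pack the specimen carrier by colour

### The job

Pack the carrier tray from the things at the front of the bench: stand the orange-lidded cup, the yellow-lidded cup, the blue-capped jar and the green-capped jar each upright in the middle of the ring in the dish of its own colour, setting them down rather than dropping them. The white-lidded cup and the red-capped jar do not belong in the carrier: leave them standing where they are.

Things in the scene. Friction and masses are not known exactly. Their poses are not given: they have to be found in the camera images.
- orange_cup: Lidded specimen cup with a flat orange screw lid over a whitish body with a printed paper label; the body is round, 56 mm across and 62 mm high, the lid 63 mm across, 71 mm overall. Stands upright on the bench; origin at the centre of its underside, z up. Closed, about 40 g. (Not the like cups far at the back.) To be packed.
- yellow_cup: Lidded specimen cup with a flat yellow screw lid over a whitish body with a printed paper label; the body is round, 56 mm across and 62 mm high, the lid 63 mm across, 71 mm overall. Stands upright on the bench; origin at the centre of its underside, z up. Closed, about 40 g. (Not the like cups far at the back.) To be packed.
- white_cup: Lidded specimen cup with a flat white screw lid over a whitish body with a printed paper label; the body is round, 56 mm across and 72 mm high, the lid 63 mm across, 81 mm overall. Stands upright on the bench; origin at the centre of its underside, z up. Closed, about 40 g. (Not the like cups far at the back.) A look-alike with no dish of its colour: stays where it stands.
- blue_jar: Small round white plastic jar with a paper label and a blue screw cap: body 38 mm across up to 27 mm high, a sloping shoulder to 44 mm, cap 35 mm across from 44 to 60 mm (the top). Stands upright on the bench; origin at the centre of its underside, z up. Closed, about 55 g. To be packed.
- red_jar: Small round white plastic jar with a paper label and a red screw cap: body 38 mm across up to 27 mm high, a sloping shoulder to 44 mm, cap 35 mm across from 44 to 60 mm (the top). Stands upright on the bench; origin at the centre of its underside, z up. Closed, about 55 g. A look-alike with no dish of its colour: stays where it stands.
- green_jar: Small round white plastic jar with a paper label and a green screw cap: body 38 mm across up to 27 mm high, a sloping shoulder to 44 mm, cap 35 mm across from 44 to 60 mm (the top). Stands upright on the bench; origin at the centre of its underside, z up. Closed, about 55 g. To be packed.
- orange_dish: Square orange dish, one of four fixed 110 mm apart, two by two, in a white carrier tray 232 mm square. 98 mm square outside, 90 mm inside; a white ring 70 mm across marks the middle of its floor. Origin at the centre of its underside, 5 mm above the bench; floor 4 mm, rim 10 mm above the origin (tray wall: 14 mm above the bench). x, y along its sides, z up.
- yellow_dish: Square yellow dish, one of four fixed 110 mm apart, two by two, in a white carrier tray 232 mm square. 98 mm square outside, 90 mm inside; a white ring 70 mm across marks the middle of its floor. Origin at the centre of its underside, 5 mm above the bench; floor 4 mm, rim 10 mm above the origin (tray wall: 14 mm above the bench). x, y along its sides, z up.
- blue_dish: Square blue dish, one of four fixed 110 mm apart, two by two, in a white carrier tray 232 mm square. 98 mm square outside, 90 mm inside; a white ring 70 mm across marks the middle of its floor. Origin at the centre of its underside, 5 mm above the bench; floor 4 mm, rim 10 mm above the origin (tray wall: 14 mm above the bench). x, y along its sides, z up.
- green_dish: Square green dish, one of four fixed 110 mm apart, two by two, in a white carrier tray 232 mm square. 98 mm square outside, 90 mm inside; a white ring 70 mm across marks the middle of its floor. Origin at the centre of its underside, 5 mm above the bench; floor 4 mm, rim 10 mm above the origin (tray wall: 14 mm above the bench). x, y along its sides, z up.
Mind the look-alikes: they are no part of the job. What is shaped like the blue_jar but black or purple is not meant. Leave any purple look-alike of the red_jar alone.

How it is judged:
By the outcome, as a careful person would: the job done as asked, in the order asked, and still so for the second after the job is handed in, with the robot touching nothing.
It also fails if it takes over 104 s, if anything falls off the work surface, if the arm or the gripper's body presses on something with over 40 N, if the wrist force passes 120 N, or if a joint passes its speed limit or range.

### The arm

A 7-joint arm with a two-finger parallel gripper is mounted at the origin on a cart in front of the work surface, level with it; the furniture and walls round the work are solid. World frame = base frame: x ahead of the robot, y to its left, z up, the work surface at z = 0. Lengths are in m, angles in degrees, forces in N, time in s.
With the tool pointing down it reaches from about 0.4 to 0.875 m from the base axis. Payload 19.3 kg.
Tool frame: the origin (TCP) lies midway between the tips of the shut fingers; the grasp point (between the pads) lies bot.grasp_offset behind it (bot.grasp_offset is the distance from the TCP to the grasp point, in m); z points along the fingers, y is the line along which they close (so a half turn about z gives the same grasp; the last joint's range is limited). The gripper opens to 85 mm and grips with 20 to 120 N. Pads are 22 mm wide; open, the fingers measure 114 mm over their backs; the gripper's body (76 mm by 85 mm) begins 54 mm behind the grasp point. The pads swing forward as they close: fully open they stand 13 mm farther back than shut.
Start: joints at [-75.355, 29.874, -2.08, 91.645, 1.215, 58.505, -6.463], TCP at [0.2, 0.592, 0.231] pointing down, gripper open.
Joint ranges: [-166.77, 166.77], [-17.47, 122.26], [-85.68, 81.53], [9.62, 139.38], [-72.42, 252.41], [9.2, 110.78], [-144.41, 144.41]. Speed limits (degrees/s): [108.29, 108.29, 136.94, 136.94, 172.46, 172.46, 172.46].

### API

Orientations are given as a 3x3 rotation matrix whose columns are the frame's x, y, z axes.
In Python, from bench import readout, viewer, sign_off, bot gives the robot as it stands.
- The arm moves only by the tool play_rows, never from a script. Its argument "targets" is a list of rows, each an object of numbers: "dx", "dy", "dz": the shift along the tool's x, y, z in mm; "spin": the turn about the tool's z in rad. A call has exactly 8 rows; each row shifts and turns the commanded pose from where the row before left it, along the tool's axes as they then stand; what a row does not reach is not made up. A row lasts 1/8 s, in which the tool goes at most 62.5 mm and 10.7 degrees, less where a joint would pass 70% of its speed; a pose out of reach is approached as far as the arm can. A call is refused whole if a number of a shift passes 62.5 or a number of a turn 0.188, either way. A call with a gripper value outside its range is refused whole. "claw" is the opening, from 0 (shut) to 1 (fully open), set as the call begins (left out, the last holds). The fingers move at their own pace and stop on an object; "squeeze" is the grip in N (left out, the last holds). Time passes only in rows, so rows that do not move let the fingers close, or fill a call up. It gives the time, the measured TCP pose, the force, the opening and the grip force at its end, in the units of the state.
- readout.get_obs(): the state, without advancing time (a new reading comes with each control period).
- viewer.capture(name): name is "scene" or "top"; returns (picture, depth): 480x640x3 uint8, blue, green, red; 480x640 float32, m along the optical axis (not along the pixel's ray), 0 where there is no reading.
- viewer.camera_info(name): a dict with "intrinsics" (3x3 intrinsics, pixels), "rvec" (rotation vector, rad) and "tvec" (3), from world to camera coordinates, as OpenCV has them. Camera axes: x right, y down, z forward; pixel columns grow to the right and rows downward; lengths in m; the calibration is good to about 2 mm. A picture is of the moment at which its call begins. camera_info takes no time and is no camera call.
- sign_off(): hands the job in; it is judged then, once.
The state is a dict: "time_s": time; "joint_pos": joint angles; "dq": joint speeds; "joint_efforts": joint torques, N m; "tcp_pos": TCP position; "eef_rot": TCP orientation; "ft_force": force on the tool from outside, world axes, zero at the start; "moment": the same for the moment, N m; "finger_gap": finger opening in m; "finger_force": force on a finger pad.
Only numpy, scipy, OpenCV 4.12 (cv2) and the standard library are available. Lean on these libraries where they do the work, as an engineer would, in place of code of your own. Each camera call takes 0.05 s, during which the arm holds its last target. There are 200 camera calls.

## Working session

There is one attempt and no reset: what is moved stays moved. The work goes in short steps, Python scripts to look and compute and a tool call to move; the robot and the scene stay as the last step left them, time stands still between calls to the robot, and variables do not carry over. Pictures are saved under pics/ and viewed, at most 14 in all, crops included, and the job is handed in when it is done.

Besides the shell and the picture viewer there is one more tool, called after ">>>" by a JSON object that holds its "op" and its "data". play_rows: Moves the arm, as the interface text tells. Its arguments: {"type":"object","properties":{"targets":{"type":"array","items":{"type":"object","properties":{"dx":{"type":"number"},"dy":{"type":"number"},"dz":{"type":"number"},"spin":{"type":"number"}}}},"claw":{"type":"number"},"squeeze":{"type":"number"}},"required":["targets"]}

```bash
mkdir -p pics; ls; python3 - <<'E'
from bench import readout, viewer, bot
import cv2, numpy as np
o=readout.get_obs()
for k,v in o.items(): print(k,np.round(v,3).tolist())
print(bot.grasp_offset)
for n in("top","scene"):
    p,d=viewer.capture(n); cv2.imwrite(f"pics/{n}0.png",p); np.save(n+"0.npy",d)
    i=viewer.camera_info(n); print(n,i)
E
```

```text
pics
time_s 0.0
joint_pos [-75.355, 29.909, -2.081, 91.672, 1.215, 58.504, -6.465]
dq [-0.021, 0.026, 0.013, 0.052, 0.087, 0.044, 0.022]
joint_efforts [0.001, -92.711, 1.98, -36.993, 0.018, 0.008, -0.0]
tcp_pos [0.2, 0.592, 0.231]
eef_rot [[-0.947, 0.32, -0.0], [0.32, 0.947, -0.001], [-0.0, -0.001, -1.0]]
ft_force [0.155, -0.436, 0.517]
moment [0.008, 0.043, 0.013]
finger_force 0.0
finger_gap 0.086
0.0187
top {'intrinsics': array([[546.02114621,   0.        , 319.81000222],
       [  0.        , 546.02114621, 227.5129501 ],
       [  0.        ,   0.        ,   1.        ]]), 'rvec': array([ 2.19092004, -2.18662908,  0.01940297]), 'tvec': array([0.02896814, 0.49886808, 1.37505057])}
scene {'intrinsics': array([[591.53516857,   0.        , 321.0016716 ],
       [  0.        , 591.53516857, 229.6521133 ],
       [  0.        ,   0.        ,   1.        ]]), 'rvec': array([ 1.03210816, -2.00031739,  1.33742923]), 'tvec': array([0.31536658, 0.20383552, 1.03939428])}
```

View pics/top0.png

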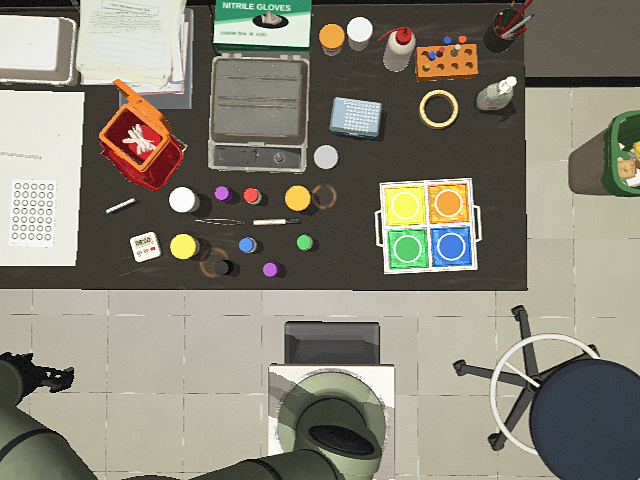

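View pics/scene0.png

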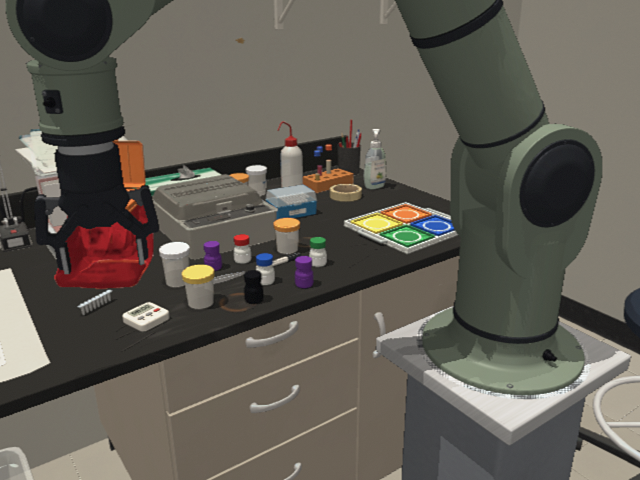

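The top view has the orange cup at (297,198), yellow cup (183,246), blue jar (248,245) and green jar (304,242). The leave-alone pair are the white cup (183,200) and red jar (252,196). The dishes are yellow (406,205), orange (448,203), green (408,248) and blue (450,246). The gripper is at the far left, clear of everything.

```bash
cat > h.py <<'E'
import cv2, numpy as np
from bench import readout, viewer, bot
def cam(n):
    i=viewer.camera_info(n); return i["intrinsics"],cv2.Rodrigues(i["rvec"])[0],i["tvec"]
def onplane(n,u,v,z):
    K,R,t=cam(n); c=-R.T@t; r=R.T@np.linalg.inv(K)@[u,v,1]; return c+r*(z-c[2])/r[2]
def fromdepth(n,u,v,d):
    K,R,t=cam(n); return R.T@(np.linalg.inv(K)@[u,v,1]*d-t)
def blob(p,u,v,tol=(9,90,110),win=28):
    "connected patch of the seed's colour: centroid, bounding centre, size"
    hsv=cv2.cvtColor(p,cv2.COLOR_BGR2HSV).astype(int); s=np.median(hsv[v-2:v+3,u-2:u+3].reshape(-1,3),0)
    dh=np.abs(hsv[...,0]-s[0]); dh=np.minimum(dh,180-dh)
    m=((dh<tol[0])&(abs(hsv[...,1]-s[1])<tol[1])&(abs(hsv[...,2]-s[2])<tol[2])).astype(np.uint8)
    w=np.zeros_like(m); w[v-win:v+win,u-win:u+win]=1
    n,l,st,c=cv2.connectedComponentsWithStats(m*w); k=l[v,u]
    ys,xs=np.where(l==k); (cx,cy),r=cv2.minEnclosingCircle(np.c_[xs,ys].astype(np.float32))
    return c[k],(cx,cy),r,l==k
E
python3 - <<'E'
from h import *
p=cv2.imread("pics/top0.png"); d=np.load("top0.npy")
obj=dict(orange_cup=(297,198,.071),yellow_cup=(183,246,.071),white_cup=(183,200,.081),blue_jar=(248,245,.06),green_jar=(304,242,.06),red_jar=(252,196,.06),black=(222,268,.06),purp1=(270,270,.06),purp2=(222,194,.06))
for k,(u,v,z) in obj.items():
    c,e,r,m=blob(p,u,v); dd=np.median(d[m&(d>0)])
    a=onplane("top",*c,z); f=fromdepth("top",*c,dd)
    print(k,np.round(c,1),np.round(e,1),"diam",round(2*r*dd/546,3),"plane",a.round(3),"depth",f.round(3), "rad",round(np.hypot(*a[:2]),3))
g={}
for k,(u,v) in dict(yellow=(392,190),orange=(434,190),green=(394,234),blue=(437,232)).items():
    c,e,r,m=blob(p,u,v,win=45)
    ys,xs=np.where(m); rc=cv2.minAreaRect(np.c_[xs,ys].astype(np.float32))
    a=onplane("top",*rc[0],.012); f=fromdepth("top",*rc[0],np.median(d[m&(d>0)]))
    print(k,np.round(rc[0],1),np.round(rc[1],1),round(rc[2],1),a.round(3),f.round(3),round(np.hypot(*a[:2]),3)); g[k]=a
for a,b in("yo","gb","yg","ob"):
    G={k[0]:v for k,v in g.items()}; w=(G[a]-G[b])[:2]; print(a,b,np.hypot(*w).round(4),np.degrees(np.arctan2(w[1],w[0])).round(1))
E
```

```text
orange_cup [297.4 197.7] [297.5 197.6] diam 0.062 plane [0.569 0.083 0.071] depth [0.569 0.083 0.07 ] rad 0.575
yellow_cup [182.6 246.1] [182.7 245.9] diam 0.063 plane [0.45  0.363 0.071] depth [0.45  0.363 0.071] rad 0.579
white_cup [319.6 239.5] [319.5 239.5] diam 2.068 plane [0.467 0.029 0.081] depth [ 0.469  0.031 -0.019] rad 0.468
blue_jar [245.5 244.6] [245.5 244.5] diam 0.035 plane [0.455 0.211 0.06 ] depth [0.455 0.211 0.059] rad 0.501
green_jar [303.5 241.7] [303.5 241.8] diam 0.035 plane [0.462 0.069 0.06 ] depth [0.462 0.069 0.06 ] rad 0.467
red_jar [250.3 194.5] [250.2 194.4] diam 0.036 plane [0.578 0.2   0.06 ] depth [0.578 0.2   0.06 ] rad 0.612
black [221.2 266.1] [221.1 265. ] diam 0.185 plane [0.402 0.27  0.06 ] depth [0.4   0.282 0.   ] rad 0.484
purp1 [269.7 269.2] [270.3 268.7] diam 0.037 plane [0.395 0.151 0.06 ] depth [0.395 0.151 0.06 ] rad 0.422
purp2 [221.3 192.6] [221.3 192.7] diam 0.036 plane [0.583 0.272 0.06 ] depth [0.583 0.272 0.06 ] rad 0.643
yellow [405.1 205.2] [39.6 39.9] 87.1 [ 0.556 -0.186  0.012] [ 0.556 -0.186  0.01 ] 0.586
orange [448.4 202.7] [38.7 38.9] 87.0 [ 0.562 -0.295  0.012] [ 0.562 -0.296  0.009] 0.635
green [407.3 248.4] [38.8 39.2] 87.4 [ 0.446 -0.191  0.012] [ 0.446 -0.191  0.01 ] 0.486
blue [451.  246.2] [38.8 39.1] 86.6 [ 0.452 -0.301  0.012] [ 0.452 -0.301  0.009] 0.543
y o 0.1093 93.4
g b 0.11 93.0
y g 0.1092 2.6
o b 0.1101 3.0
```

Heights, diameters and the 110 mm dish pitch all check out. I'll align the tool with the world axes (x = −X, y = +Y) and head for the orange cup.

>>> {"op": "play_rows", "data": {"targets": [{"spin":-0.163},{"spin":-0.163},{"dx":-30,"dy":-42},{"dx":-34,"dy":-47},{"dx":-34,"dy":-47},{"dx":-34,"dy":-47},{"dx":-34,"dy":-47},{"dx":-34,"dy":-47}], "claw": 1, "squeeze": 30}}

```text
invalid input
```

>>> {"op": "play_rows", "data": {"targets": [{"dx":0,"dy":0,"dz":0,"spin":-0.163},{"dx":0,"dy":0,"dz":0,"spin":-0.163},{"dx":-30,"dy":-42,"dz":0,"spin":0},{"dx":-34,"dy":-47,"dz":0,"spin":0},{"dx":-34,"dy":-47,"dz":0,"spin":0},{"dx":-34,"dy":-47,"dz":0,"spin":0},{"dx":-34,"dy":-47,"dz":0,"spin":0},{"dx":-34,"dy":-47,"dz":0,"spin":0}], "claw": 1, "squeeze": 30}}

```text
time_s: 1.1
tcp_pos: [0.4009, 0.3134, 0.2313]
eef_rot: [[-1.0, -0.0, -0.0], [-0.0, 1.0, -0.0], [0.0, -0.0, -1.0]]
ft_force: [1.0, 0.9, 0.5]
finger_gap: 0.085
finger_force: 0.0
```

>>> {"op": "play_rows", "data": {"targets": [{"dx":-34,"dy":-46,"dz":0,"spin":0},{"dx":-34,"dy":-46,"dz":10,"spin":0},{"dx":-34,"dy":-46,"dz":20,"spin":0},{"dx":-34,"dy":-46,"dz":20,"spin":0},{"dx":-20,"dy":-30,"dz":20,"spin":0},{"dx":-12,"dy":-16,"dz":20,"spin":0},{"dx":0,"dy":0,"dz":10,"spin":0},{"dx":0,"dy":0,"dz":0,"spin":0}]}}

```text
time_s: 2.1
tcp_pos: [0.5674, 0.0859, 0.1307]
eef_rot: [[-1.0, -0.001, -0.002], [-0.001, 1.0, 0.0], [0.002, 0.0, -1.0]]
ft_force: [-0.2, 1.1, 0.7]
finger_gap: 0.0853
finger_force: 0.0
```

>>> {"op": "play_rows", "data": {"targets": [{"dx":-1,"dy":-1,"dz":20,"spin":0},{"dx":-1,"dy":-1,"dz":25,"spin":0},{"dx":0,"dy":-1,"dz":25,"spin":0},{"dx":0,"dy":0,"dz":15,"spin":0},{"dx":0,"dy":0,"dz":6,"spin":0},{"dx":0,"dy":0,"dz":0,"spin":0},{"dx":0,"dy":0,"dz":0,"spin":0},{"dx":0,"dy":0,"dz":0,"spin":0}]}}

```text
time_s: 3.1
tcp_pos: [0.5705, 0.0822, 0.0409]
eef_rot: [[-1.0, -0.0, 0.001], [-0.0, 1.0, 0.0], [-0.001, 0.0, -1.0]]
ft_force: [-0.1, 0.7, 0.1]
finger_gap: 0.0853
finger_force: 0.0
```

>>> {"op": "play_rows", "data": {"targets": [{"dx":0,"dy":0,"dz":0,"spin":0},{"dx":0,"dy":0,"dz":0,"spin":0},{"dx":0,"dy":0,"dz":0,"spin":0},{"dx":0,"dy":0,"dz":0,"spin":0},{"dx":0,"dy":0,"dz":0,"spin":0},{"dx":0,"dy":0,"dz":0,"spin":0},{"dx":0,"dy":0,"dz":0,"spin":0},{"dx":0,"dy":0,"dz":0,"spin":0}], "claw": 0, "squeeze": 30}}

```text
time_s: 4.1
tcp_pos: [0.5704, 0.0822, 0.0407]
eef_rot: [[-1.0, -0.0, 0.001], [-0.0, 1.0, 0.0], [-0.001, 0.0, -1.0]]
ft_force: [-1.0, 1.0, 7.0]
finger_gap: 0.0619
finger_force: 31.0
```

```bash
python3 - <<'E'
from h import *
p,d=viewer.capture("scene"); cv2.imwrite("pics/s1.png",p[130:370,120:440])
E
```

```text
(no output)
```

View pics/s1.png

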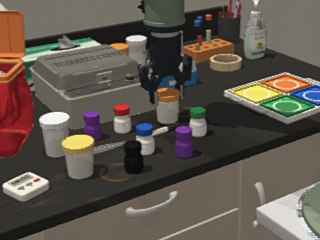

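The crop shows the fingers closed on the orange lid at (165,95) with the cup upright, and the gap reads 62 mm. Lifting and carrying it to the orange dish.

>>> {"op": "play_rows", "data": {"targets": [{"dx":0,"dy":0,"dz":-10,"spin":0},{"dx":0,"dy":0,"dz":-25,"spin":0},{"dx":0,"dy":-10,"dz":-35,"spin":0},{"dx":0,"dy":-25,"dz":-20,"spin":0},{"dx":1,"dy":-40,"dz":0,"spin":0},{"dx":1,"dy":-48,"dz":0,"spin":0},{"dx":1,"dy":-48,"dz":0,"spin":0},{"dx":1,"dy":-48,"dz":0,"spin":0}]}}

```text
time_s: 5.15
tcp_pos: [0.566, -0.1384, 0.131]
eef_rot: [[-1.0, -0.0, 0.0], [-0.0, 1.0, -0.0], [-0.0, -0.0, -1.0]]
ft_force: [0.5, -0.0, -0.9]
finger_gap: 0.0617
finger_force: 32.9
```

>>> {"op": "play_rows", "data": {"targets": [{"dx":1,"dy":-48,"dz":0,"spin":0},{"dx":1,"dy":-48,"dz":0,"spin":0},{"dx":1,"dy":-33,"dz":5,"spin":0},{"dx":1,"dy":-20,"dz":10,"spin":0},{"dx":0,"dy":-10,"dz":15,"spin":0},{"dx":0,"dy":0,"dz":15,"spin":0},{"dx":0,"dy":0,"dz":5,"spin":0},{"dx":0,"dy":0,"dz":0,"spin":0}]}}

```text
time_s: 6.15
tcp_pos: [0.5624, -0.2947, 0.0799]
eef_rot: [[-1.0, -0.001, -0.001], [-0.001, 1.0, 0.001], [0.001, 0.001, -1.0]]
ft_force: [0.2, -0.0, 0.2]
finger_gap: 0.0614
finger_force: 32.9
```

>>> {"op": "play_rows", "data": {"targets": [{"dx":0,"dy":0,"dz":8,"spin":0},{"dx":0,"dy":0,"dz":10,"spin":0},{"dx":0,"dy":0,"dz":6,"spin":0},{"dx":0,"dy":0,"dz":3,"spin":0},{"dx":0,"dy":0,"dz":1,"spin":0},{"dx":0,"dy":0,"dz":1,"spin":0},{"dx":0,"dy":0,"dz":0,"spin":0},{"dx":0,"dy":0,"dz":0,"spin":0}]}}

```text
time_s: 7.15
tcp_pos: [0.5623, -0.2959, 0.0515]
eef_rot: [[-1.0, -0.0, 0.0], [-0.0, 1.0, -0.0], [-0.0, -0.0, -1.0]]
ft_force: [0.0, -0.2, 0.4]
finger_gap: 0.0616
finger_force: 32.9
```

>>> {"op": "play_rows", "data": {"targets": [{"dx":0,"dy":0,"dz":1,"spin":0},{"dx":0,"dy":0,"dz":0.5,"spin":0},{"dx":0,"dy":0,"dz":0.5,"spin":0},{"dx":0,"dy":0,"dz":0,"spin":0},{"dx":0,"dy":0,"dz":0,"spin":0},{"dx":0,"dy":0,"dz":0,"spin":0},{"dx":0,"dy":0,"dz":0,"spin":0},{"dx":0,"dy":0,"dz":0,"spin":0}]}}

```text
time_s: 8.15
tcp_pos: [0.5625, -0.2958, 0.0498]
eef_rot: [[-1.0, -0.0, 0.001], [-0.0, 1.0, -0.0], [-0.001, -0.0, -1.0]]
ft_force: [-2.0, 1.7, 8.3]
finger_gap: 0.0618
finger_force: 33.6
```

>>> {"op": "play_rows", "data": {"targets": [{"dx":0,"dy":0,"dz":0,"spin":0},{"dx":0,"dy":0,"dz":0,"spin":0},{"dx":0,"dy":0,"dz":0,"spin":0},{"dx":0,"dy":0,"dz":0,"spin":0},{"dx":0,"dy":0,"dz":0,"spin":0},{"dx":0,"dy":0,"dz":-10,"spin":0},{"dx":0,"dy":0,"dz":-30,"spin":0},{"dx":0,"dy":0,"dz":-40,"spin":0}], "claw": 1}}

```text
time_s: 9.15
tcp_pos: [0.5618, -0.2956, 0.1303]
eef_rot: [[-1.0, -0.0, -0.001], [-0.0, 1.0, 0.0], [0.001, 0.0, -1.0]]
ft_force: [-0.2, 0.6, -0.4]
finger_gap: 0.0856
finger_force: 0.0
```

>>> {"op": "play_rows", "data": {"targets": [{"dx":5,"dy":30,"dz":-20,"spin":0},{"dx":9,"dy":55,"dz":-10,"spin":0},{"dx":10,"dy":58,"dz":0,"spin":0},{"dx":10,"dy":58,"dz":0,"spin":0},{"dx":10,"dy":58,"dz":0,"spin":0},{"dx":10,"dy":58,"dz":0,"spin":0},{"dx":10,"dy":58,"dz":0,"spin":0},{"dx":10,"dy":58,"dz":0,"spin":0}]}}

```text
time_s: 10.15
tcp_pos: [0.4878, 0.139, 0.1602]
eef_rot: [[-1.0, 0.0, 0.001], [0.0, 1.0, 0.0], [-0.001, 0.0, -1.0]]
ft_force: [1.5, -0.3, 0.7]
finger_gap: 0.0853
finger_force: 0.0
```

>>> {"op": "play_rows", "data": {"targets": [{"dx":10,"dy":58,"dz":0,"spin":0},{"dx":9,"dy":55,"dz":0,"spin":0},{"dx":8,"dy":48,"dz":0,"spin":0},{"dx":6,"dy":35,"dz":0,"spin":0},{"dx":3,"dy":20,"dz":15,"spin":0},{"dx":2,"dy":10,"dz":15,"spin":0},{"dx":0,"dy":0,"dz":10,"spin":0},{"dx":0,"dy":0,"dz":0,"spin":0}]}}

```text
time_s: 11.15
tcp_pos: [0.4502, 0.3615, 0.1183]
eef_rot: [[-1.0, 0.001, -0.001], [0.001, 1.0, -0.002], [0.001, -0.002, -1.0]]
ft_force: [0.1, -0.2, 0.0]
finger_gap: 0.0857
finger_force: 0.0
```

>>> {"op": "play_rows", "data": {"targets": [{"dx":0,"dy":0,"dz":15,"spin":0},{"dx":0,"dy":0,"dz":25,"spin":0},{"dx":0,"dy":0,"dz":22,"spin":0},{"dx":0,"dy":0,"dz":12,"spin":0},{"dx":0,"dy":0,"dz":4,"spin":0},{"dx":0,"dy":0,"dz":0,"spin":0},{"dx":0,"dy":0,"dz":0,"spin":0},{"dx":0,"dy":0,"dz":0,"spin":0}]}}

```text
time_s: 12.15
tcp_pos: [0.4503, 0.3633, 0.0418]
eef_rot: [[-1.0, -0.0, 0.001], [-0.0, 1.0, 0.001], [-0.001, 0.001, -1.0]]
ft_force: [-0.3, -0.1, -0.5]
finger_gap: 0.0851
finger_force: 0.0
```

>>> {"op": "play_rows", "data": {"targets": [{"dx":0,"dy":0,"dz":0,"spin":0},{"dx":0,"dy":0,"dz":0,"spin":0},{"dx":0,"dy":0,"dz":0,"spin":0},{"dx":0,"dy":0,"dz":0,"spin":0},{"dx":0,"dy":0,"dz":0,"spin":0},{"dx":0,"dy":0,"dz":0,"spin":0},{"dx":0,"dy":0,"dz":0,"spin":0},{"dx":0,"dy":0,"dz":0,"spin":0}], "claw": 0, "squeeze": 30}}

```text
time_s: 13.15
tcp_pos: [0.4503, 0.3632, 0.0417]
eef_rot: [[-1.0, -0.0, 0.0], [-0.0, 1.0, 0.0], [-0.0, 0.0, -1.0]]
ft_force: [-1.1, -1.5, 7.1]
finger_gap: 0.0618
finger_force: 31.1
```

```bash
python3 - <<'E'
from h import *
p,d=viewer.capture("top"); cv2.imwrite("pics/t1.png",cv2.resize(p[170:290,140:500],None,fx=2,fy=2))
c,e,r,m=blob(p,449,201); print(c,e,r,onplane("top",*e,.08))
E
```

```text
[448.5959507  201.59947183] (448.0, 203.0) 26.907346725463867 [ 0.55531593 -0.27955046  0.08      ]
```

View pics/t1.png

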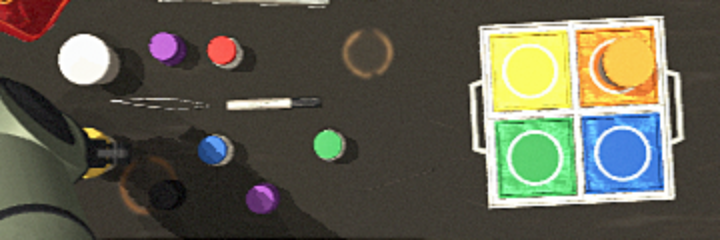

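The orange cup stands in its dish with its lid at crop (627,62), and the gripper holds the yellow cup. I'll check the lid position while carrying on.

```bash
python3 - <<'E'
from h import *
p=cv2.imread("pics/t1.png"); d=None
g=cv2.cvtColor(p,cv2.COLOR_BGR2HSV); print(g[62,627],g[62,590],g[35,590])
h=cv2.HoughCircles(cv2.medianBlur(p,3)[10:110,575:675,1],cv2.HOUGH_GRADIENT,1.2,40,param1=60,param2=12,minRadius=22,maxRadius=30)
print(h)
for x,y,r in h[0][:2]:
    print(onplane("top",(x+575)/2+140-.25,(y+10)/2+170-.25,.080).round(4))
E
```

```text
[ 22 171 251] [ 20  26 252] [ 27 163 254]
[[[53.4      52.2      25.36    ]
  [11.400001 72.600006 25.36    ]]]
[ 0.5605 -0.2938  0.08  ]
[ 0.5359 -0.2435  0.08  ]
```

>>> {"op": "play_rows", "data": {"targets": [{"dx":0,"dy":0,"dz":-10,"spin":0},{"dx":0,"dy":0,"dz":-25,"spin":0},{"dx":0,"dy":0,"dz":-40,"spin":0},{"dx":-3,"dy":-15,"dz":-35,"spin":0},{"dx":-7,"dy":-35,"dz":-15,"spin":0},{"dx":-10,"dy":-50,"dz":-5,"spin":0},{"dx":-10,"dy":-50,"dz":0,"spin":0},{"dx":-10,"dy":-50,"dz":0,"spin":0}]}}

```text
time_s: 14.2
tcp_pos: [0.4904, 0.1616, 0.1721]
eef_rot: [[-1.0, -0.0, 0.001], [-0.0, 1.0, 0.0], [-0.001, 0.0, -1.0]]
ft_force: [0.3, -0.4, -1.0]
finger_gap: 0.0617
finger_force: 32.9
```

>>> {"op": "play_rows", "data": {"targets": [{"dx":-10,"dy":-50,"dz":0,"spin":0},{"dx":-10,"dy":-50,"dz":0,"spin":0},{"dx":-10,"dy":-50,"dz":0,"spin":0},{"dx":-10,"dy":-50,"dz":0,"spin":0},{"dx":-10,"dy":-50,"dz":0,"spin":0},{"dx":-8,"dy":-45,"dz":0,"spin":0},{"dx":-5,"dy":-32,"dz":8,"spin":0},{"dx":-3,"dy":-17,"dz":14,"spin":0}]}}

```text
time_s: 15.2
tcp_pos: [0.5564, -0.1826, 0.1495]
eef_rot: [[-1.0, 0.002, 0.001], [0.002, 1.0, -0.001], [-0.001, -0.001, -1.0]]
ft_force: [-0.0, 0.3, -0.9]
finger_gap: 0.0615
finger_force: 32.9
```

>>> {"op": "play_rows", "data": {"targets": [{"dx":0,"dy":-5,"dz":20,"spin":0},{"dx":0,"dy":0,"dz":25,"spin":0},{"dx":0,"dy":0,"dz":20,"spin":0},{"dx":0,"dy":0,"dz":10,"spin":0},{"dx":0,"dy":0,"dz":5,"spin":0},{"dx":0,"dy":0,"dz":0,"spin":0},{"dx":0,"dy":0,"dz":0,"spin":0},{"dx":0,"dy":0,"dz":0,"spin":0}]}}

```text
time_s: 16.2
tcp_pos: [0.5564, -0.1859, 0.0698]
eef_rot: [[-1.0, -0.0, 0.001], [-0.0, 1.0, -0.0], [-0.001, -0.0, -1.0]]
ft_force: [-0.1, 0.1, -0.6]
finger_gap: 0.0616
finger_force: 32.9
```

>>> {"op": "play_rows", "data": {"targets": [{"dx":0,"dy":0,"dz":7,"spin":0},{"dx":0,"dy":0,"dz":6,"spin":0},{"dx":0,"dy":0,"dz":3,"spin":0},{"dx":0,"dy":0,"dz":1.5,"spin":0},{"dx":0,"dy":0,"dz":1,"spin":0},{"dx":0,"dy":0,"dz":0.5,"spin":0},{"dx":0,"dy":0,"dz":0,"spin":0},{"dx":0,"dy":0,"dz":0,"spin":0}]}}

```text
time_s: 17.2
tcp_pos: [0.5564, -0.1859, 0.0508]
eef_rot: [[-1.0, -0.0, 0.001], [-0.0, 1.0, -0.0], [-0.001, -0.0, -1.0]]
ft_force: [-1.1, 0.7, 6.7]
finger_gap: 0.0618
finger_force: 33.3
```

>>> {"op": "play_rows", "data": {"targets": [{"dx":0,"dy":0,"dz":0,"spin":0},{"dx":0,"dy":0,"dz":0,"spin":0},{"dx":0,"dy":0,"dz":0,"spin":0},{"dx":0,"dy":0,"dz":0,"spin":0},{"dx":0,"dy":0,"dz":0,"spin":0},{"dx":0,"dy":0,"dz":-10,"spin":0},{"dx":0,"dy":0,"dz":-30,"spin":0},{"dx":0,"dy":0,"dz":-50,"spin":0}], "claw": 1}}

```text
time_s: 18.2
tcp_pos: [0.5554, -0.1856, 0.1409]
eef_rot: [[-1.0, -0.0, -0.002], [-0.0, 1.0, 0.001], [0.002, 0.001, -1.0]]
ft_force: [1.4, 0.2, 0.3]
finger_gap: 0.0858
finger_force: 0.0
```

>>> {"op": "play_rows", "data": {"targets": [{"dx":6,"dy":25,"dz":-15,"spin":0},{"dx":12,"dy":50,"dz":0,"spin":0},{"dx":15,"dy":58,"dz":0,"spin":0},{"dx":15,"dy":58,"dz":0,"spin":0},{"dx":15,"dy":58,"dz":0,"spin":0},{"dx":15,"dy":58,"dz":0,"spin":0},{"dx":12,"dy":45,"dz":0,"spin":0},{"dx":8,"dy":30,"dz":5,"spin":0}]}}

```text
time_s: 19.2
tcp_pos: [0.4576, 0.1986, 0.1512]
eef_rot: [[-1.0, -0.002, 0.001], [-0.002, 1.0, 0.001], [-0.001, 0.001, -1.0]]
ft_force: [0.0, 0.4, -0.7]
finger_gap: 0.0852
finger_force: 0.0
```

>>> {"op": "play_rows", "data": {"targets": [{"dx":3,"dy":15,"dz":10,"spin":0},{"dx":0,"dy":0,"dz":20,"spin":0},{"dx":0,"dy":0,"dz":20,"spin":0},{"dx":0,"dy":0,"dz":10,"spin":0},{"dx":0,"dy":0,"dz":0,"spin":0},{"dx":0,"dy":0,"dz":0,"spin":0},{"dx":0,"dy":0,"dz":0,"spin":0},{"dx":0,"dy":0,"dz":0,"spin":0}]}}

```text
time_s: 20.2
tcp_pos: [0.4553, 0.2112, 0.0907]
eef_rot: [[-1.0, -0.0, 0.001], [-0.0, 1.0, 0.0], [-0.001, 0.0, -1.0]]
ft_force: [-0.4, -0.3, -0.3]
finger_gap: 0.0852
finger_force: 0.0
```

>>> {"op": "play_rows", "data": {"targets": [{"dx":0,"dy":0,"dz":12,"spin":0},{"dx":0,"dy":0,"dz":20,"spin":0},{"dx":0,"dy":0,"dz":15,"spin":0},{"dx":0,"dy":0,"dz":8,"spin":0},{"dx":0,"dy":0,"dz":3,"spin":0},{"dx":0,"dy":0,"dz":0,"spin":0},{"dx":0,"dy":0,"dz":0,"spin":0},{"dx":0,"dy":0,"dz":0,"spin":0}]}}

```text
time_s: 21.2
tcp_pos: [0.4553, 0.2112, 0.0326]
eef_rot: [[-1.0, -0.0, 0.001], [-0.0, 1.0, 0.0], [-0.001, 0.0, -1.0]]
ft_force: [0.1, 0.4, 0.2]
finger_gap: 0.0854
finger_force: 0.0
```

>>> {"op": "play_rows", "data": {"targets": [{"dx":0,"dy":0,"dz":0,"spin":0},{"dx":0,"dy":0,"dz":0,"spin":0},{"dx":0,"dy":0,"dz":0,"spin":0},{"dx":0,"dy":0,"dz":0,"spin":0},{"dx":0,"dy":0,"dz":0,"spin":0},{"dx":0,"dy":0,"dz":0,"spin":0},{"dx":0,"dy":0,"dz":0,"spin":0},{"dx":0,"dy":0,"dz":0,"spin":0}], "claw": 0, "squeeze": 30}}

```text
time_s: 22.2
tcp_pos: [0.4552, 0.2112, 0.0324]
eef_rot: [[-1.0, -0.0, 0.0], [-0.0, 1.0, 0.0], [-0.0, 0.0, -1.0]]
ft_force: [-1.0, -0.9, 5.2]
finger_gap: 0.0342
finger_force: 29.5
```

```bash
python3 - <<'E'
from h import *
p,d=viewer.capture("scene"); cv2.imwrite("pics/s2.png",cv2.resize(p[180:330,140:480],None,fx=2,fy=2))
E
```

```text
(no output)
```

View pics/s2.png

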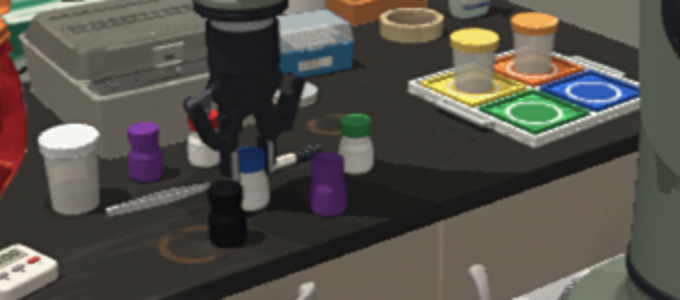

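The yellow and orange cups stand upright in their dishes at (473,60) and (535,45), and the gripper holds the upright blue jar's cap at (250,160). Carrying it over to the blue dish.

>>> {"op": "play_rows", "data": {"targets": [{"dx":0,"dy":0,"dz":-10,"spin":0},{"dx":0,"dy":0,"dz":-30,"spin":0},{"dx":0,"dy":0,"dz":-45,"spin":0},{"dx":0,"dy":-18,"dz":-25,"spin":0},{"dx":0,"dy":-40,"dz":0,"spin":0},{"dx":0,"dy":-52,"dz":0,"spin":0},{"dx":0,"dy":-52,"dz":0,"spin":0},{"dx":1,"dy":-52,"dz":0,"spin":0}]}}

```text
time_s: 23.25
tcp_pos: [0.454, -0.0044, 0.1429]
eef_rot: [[-1.0, -0.0, 0.001], [-0.0, 1.0, 0.0], [-0.001, 0.0, -1.0]]
ft_force: [0.5, -0.0, -0.7]
finger_gap: 0.0342
finger_force: 30.1
```

>>> {"op": "play_rows", "data": {"targets": [{"dx":1,"dy":-52,"dz":0,"spin":0},{"dx":1,"dy":-52,"dz":0,"spin":0},{"dx":0,"dy":-52,"dz":0,"spin":0},{"dx":0,"dy":-50,"dz":0,"spin":0},{"dx":0,"dy":-42,"dz":5,"spin":0},{"dx":0,"dy":-30,"dz":10,"spin":0},{"dx":0,"dy":-15,"dz":20,"spin":0},{"dx":0,"dy":-5,"dz":20,"spin":0}]}}

```text
time_s: 24.25
tcp_pos: [0.4519, -0.302, 0.0872]
eef_rot: [[-1.0, 0.001, 0.0], [0.001, 1.0, -0.0], [-0.0, -0.0, -1.0]]
ft_force: [0.5, 0.4, -0.4]
finger_gap: 0.0341
finger_force: 30.1
```

>>> {"op": "play_rows", "data": {"targets": [{"dx":0,"dy":0,"dz":15,"spin":0},{"dx":0,"dy":0,"dz":10,"spin":0},{"dx":0,"dy":0,"dz":5,"spin":0},{"dx":0,"dy":0,"dz":0,"spin":0},{"dx":0,"dy":0,"dz":0,"spin":0},{"dx":0,"dy":0,"dz":0,"spin":0},{"dx":0,"dy":0,"dz":0,"spin":0},{"dx":0,"dy":0,"dz":0,"spin":0}]}}

```text
time_s: 25.25
tcp_pos: [0.4522, -0.3009, 0.0574]
eef_rot: [[-1.0, -0.0, 0.0], [-0.0, 1.0, -0.0], [-0.0, -0.0, -1.0]]
ft_force: [0.6, 0.4, -1.2]
finger_gap: 0.0341
finger_force: 30.1
```

>>> {"op": "play_rows", "data": {"targets": [{"dx":0,"dy":0,"dz":6,"spin":0},{"dx":0,"dy":0,"dz":5,"spin":0},{"dx":0,"dy":0,"dz":2.5,"spin":0},{"dx":0,"dy":0,"dz":1.5,"spin":0},{"dx":0,"dy":0,"dz":0.7,"spin":0},{"dx":0,"dy":0,"dz":0.3,"spin":0},{"dx":0,"dy":0,"dz":0,"spin":0},{"dx":0,"dy":0,"dz":0,"spin":0}]}}

```text
time_s: 26.25
tcp_pos: [0.4523, -0.3009, 0.0415]
eef_rot: [[-1.0, -0.0, 0.0], [-0.0, 1.0, -0.0], [-0.0, -0.0, -1.0]]
ft_force: [-0.8, 0.3, 2.7]
finger_gap: 0.0339
finger_force: 30.4
```

>>> {"op": "play_rows", "data": {"targets": [{"dx":0,"dy":0,"dz":0,"spin":0},{"dx":0,"dy":0,"dz":0,"spin":0},{"dx":0,"dy":0,"dz":0,"spin":0},{"dx":0,"dy":0,"dz":0,"spin":0},{"dx":0,"dy":0,"dz":0,"spin":0},{"dx":0,"dy":0,"dz":-10,"spin":0},{"dx":0,"dy":0,"dz":-30,"spin":0},{"dx":0,"dy":0,"dz":-50,"spin":0}], "claw": 1}}

```text
time_s: 27.25
tcp_pos: [0.4516, -0.3004, 0.132]
eef_rot: [[-1.0, -0.0, -0.002], [-0.0, 1.0, 0.001], [0.002, 0.001, -1.0]]
ft_force: [0.9, -0.4, -0.0]
finger_gap: 0.0858
finger_force: 0.0
```

>>> {"op": "play_rows", "data": {"targets": [{"dx":0,"dy":25,"dz":-10,"spin":0},{"dx":-1,"dy":50,"dz":0,"spin":0},{"dx":-2,"dy":58,"dz":0,"spin":0},{"dx":-2,"dy":58,"dz":0,"spin":0},{"dx":-2,"dy":58,"dz":0,"spin":0},{"dx":-2,"dy":50,"dz":0,"spin":0},{"dx":-1,"dy":38,"dz":0,"spin":0},{"dx":0,"dy":22,"dz":5,"spin":0}]}}

```text
time_s: 28.25
tcp_pos: [0.4624, 0.0603, 0.1371]
eef_rot: [[-1.0, -0.002, 0.001], [-0.002, 1.0, 0.001], [-0.001, 0.001, -1.0]]
ft_force: [0.5, -0.4, -0.5]
finger_gap: 0.0856
finger_force: 0.0
```

>>> {"op": "play_rows", "data": {"targets": [{"dx":0,"dy":11,"dz":10,"spin":0},{"dx":0,"dy":0,"dz":20,"spin":0},{"dx":0,"dy":0,"dz":15,"spin":0},{"dx":0,"dy":0,"dz":5,"spin":0},{"dx":0,"dy":0,"dz":0,"spin":0},{"dx":0,"dy":0,"dz":0,"spin":0},{"dx":0,"dy":0,"dz":0,"spin":0},{"dx":0,"dy":0,"dz":0,"spin":0}]}}

```text
time_s: 29.25
tcp_pos: [0.4623, 0.0692, 0.0866]
eef_rot: [[-1.0, -0.0, 0.0], [-0.0, 1.0, 0.0], [-0.0, 0.0, -1.0]]
ft_force: [0.6, -0.3, 0.4]
finger_gap: 0.0852
finger_force: 0.0
```

>>> {"op": "play_rows", "data": {"targets": [{"dx":0,"dy":0,"dz":10,"spin":0},{"dx":0,"dy":0,"dz":20,"spin":0},{"dx":0,"dy":0,"dz":14,"spin":0},{"dx":0,"dy":0,"dz":7,"spin":0},{"dx":0,"dy":0,"dz":3,"spin":0},{"dx":0,"dy":0,"dz":0,"spin":0},{"dx":0,"dy":0,"dz":0,"spin":0},{"dx":0,"dy":0,"dz":0,"spin":0}]}}

```text
time_s: 30.25
tcp_pos: [0.4624, 0.0692, 0.0326]
eef_rot: [[-1.0, -0.0, 0.001], [-0.0, 1.0, 0.0], [-0.001, 0.0, -1.0]]
ft_force: [0.4, -0.3, -0.3]
finger_gap: 0.0853
finger_force: 0.0
```

>>> {"op": "play_rows", "data": {"targets": [{"dx":0,"dy":0,"dz":0,"spin":0},{"dx":0,"dy":0,"dz":0,"spin":0},{"dx":0,"dy":0,"dz":0,"spin":0},{"dx":0,"dy":0,"dz":0,"spin":0},{"dx":0,"dy":0,"dz":0,"spin":0},{"dx":0,"dy":0,"dz":0,"spin":0},{"dx":0,"dy":0,"dz":0,"spin":0},{"dx":0,"dy":0,"dz":0,"spin":0}], "claw": 0, "squeeze": 30}}

```text
time_s: 31.25
tcp_pos: [0.4623, 0.0691, 0.0324]
eef_rot: [[-1.0, -0.0, 0.0], [-0.0, 1.0, -0.0], [-0.0, -0.0, -1.0]]
ft_force: [-0.3, -0.2, 5.9]
finger_gap: 0.0339
finger_force: 29.4
```

>>> {"op": "play_rows", "data": {"targets": [{"dx":0,"dy":0,"dz":-10,"spin":0},{"dx":0,"dy":0,"dz":-30,"spin":0},{"dx":1,"dy":-18,"dz":-40,"spin":0},{"dx":3,"dy":-38,"dz":-10,"spin":0},{"dx":3,"dy":-50,"dz":0,"spin":0},{"dx":3,"dy":-50,"dz":0,"spin":0},{"dx":3,"dy":-44,"dz":0,"spin":0},{"dx":2,"dy":-32,"dz":0,"spin":0}]}}

```text
time_s: 32.25
tcp_pos: [0.4467, -0.1648, 0.1229]
eef_rot: [[-1.0, 0.001, 0.0], [0.001, 1.0, -0.0], [-0.0, -0.0, -1.0]]
ft_force: [0.5, 0.9, -0.8]
finger_gap: 0.0342
finger_force: 30.1
```

>>> {"op": "play_rows", "data": {"targets": [{"dx":1,"dy":-18,"dz":10,"spin":0},{"dx":0,"dy":-10,"dz":20,"spin":0},{"dx":0,"dy":0,"dz":20,"spin":0},{"dx":0,"dy":0,"dz":10,"spin":0},{"dx":0,"dy":0,"dz":5,"spin":0},{"dx":0,"dy":0,"dz":0,"spin":0},{"dx":0,"dy":0,"dz":0,"spin":0},{"dx":0,"dy":0,"dz":0,"spin":0}]}}

```text
time_s: 33.25
tcp_pos: [0.4464, -0.1909, 0.0577]
eef_rot: [[-1.0, -0.0, 0.001], [-0.0, 1.0, -0.0], [-0.001, -0.0, -1.0]]
ft_force: [-0.1, 0.6, -0.2]
finger_gap: 0.0343
finger_force: 30.1
```

>>> {"op": "play_rows", "data": {"targets": [{"dx":0,"dy":0,"dz":6,"spin":0},{"dx":0,"dy":0,"dz":5,"spin":0},{"dx":0,"dy":0,"dz":2.5,"spin":0},{"dx":0,"dy":0,"dz":1.5,"spin":0},{"dx":0,"dy":0,"dz":1,"spin":0},{"dx":0,"dy":0,"dz":0.3,"spin":0},{"dx":0,"dy":0,"dz":0,"spin":0},{"dx":0,"dy":0,"dz":0,"spin":0}]}}

```text
time_s: 34.25
tcp_pos: [0.4464, -0.1909, 0.0413]
eef_rot: [[-1.0, -0.0, 0.001], [-0.0, 1.0, -0.0], [-0.001, -0.0, -1.0]]
ft_force: [-0.6, -0.1, 6.8]
finger_gap: 0.0344
finger_force: 30.8
```

Touching down at the expected height; releasing, rising and moving clear towards +Y.

>>> {"op": "play_rows", "data": {"targets": [{"dx":0,"dy":0,"dz":0,"spin":0},{"dx":0,"dy":0,"dz":0,"spin":0},{"dx":0,"dy":0,"dz":0,"spin":0},{"dx":0,"dy":0,"dz":0,"spin":0},{"dx":0,"dy":0,"dz":0,"spin":0},{"dx":0,"dy":0,"dz":-10,"spin":0},{"dx":0,"dy":0,"dz":-30,"spin":0},{"dx":0,"dy":0,"dz":-50,"spin":0}], "claw": 1}}

```text
time_s: 35.25
tcp_pos: [0.4454, -0.1906, 0.1317]
eef_rot: [[-1.0, -0.0, -0.002], [-0.0, 1.0, 0.001], [0.002, 0.001, -1.0]]
ft_force: [-0.1, 0.2, -0.0]
finger_gap: 0.0851
finger_force: 0.0
```

>>> {"op": "play_rows", "data": {"targets": [{"dx":0,"dy":20,"dz":-40,"spin":0},{"dx":0,"dy":50,"dz":-30,"spin":0},{"dx":0,"dy":55,"dz":-10,"spin":0},{"dx":0,"dy":55,"dz":0,"spin":0},{"dx":0,"dy":50,"dz":0,"spin":0},{"dx":0,"dy":30,"dz":0,"spin":0},{"dx":0,"dy":10,"dz":0,"spin":0},{"dx":0,"dy":0,"dz":0,"spin":0}]}}

```text
time_s: 36.25
tcp_pos: [0.4462, 0.0788, 0.2113]
eef_rot: [[-1.0, -0.0, 0.0], [-0.0, 1.0, -0.0], [-0.0, -0.0, -1.0]]
ft_force: [-0.8, -0.5, -0.2]
finger_gap: 0.0854
finger_force: 0.0
```

```bash
python3 - <<'E'
from h import *
q,_=viewer.capture("scene"); p,d=viewer.capture("top")
cv2.imwrite("pics/f.png",np.vstack([cv2.resize(p[160:290,140:500],(720,260)),cv2.resize(q[170:330,130:490],(720,320))]))
for k,(u,v,z,r) in dict(orange=(454,201,.08,25),yellow=(409,204,.08,25),blue=(456,247,.069,14),green=(411,249,.069,14)).items():
    h=cv2.HoughCircles(cv2.resize(p[v-22:v+23,u-22:u+23],None,fx=2,fy=2)[...,2 if k in("blue","green") else 1],cv2.HOUGH_GRADIENT,1.2,60,param1=60,param2=8,minRadius=r-3,maxRadius=r+5)
    x,y,rr=h[0][0]; print(k,onplane("top",x/2-.25+u-22,y/2-.25+v-22,z).round(3),round(float(rr),1))
E
```

```text
orange [ 0.562 -0.299  0.08 ] 29.3
yellow [ 0.557 -0.184  0.08 ] 26.7
blue [ 0.446 -0.299  0.069] 18.3
green [ 0.446 -0.19   0.069] 14.2
```

View pics/f.png

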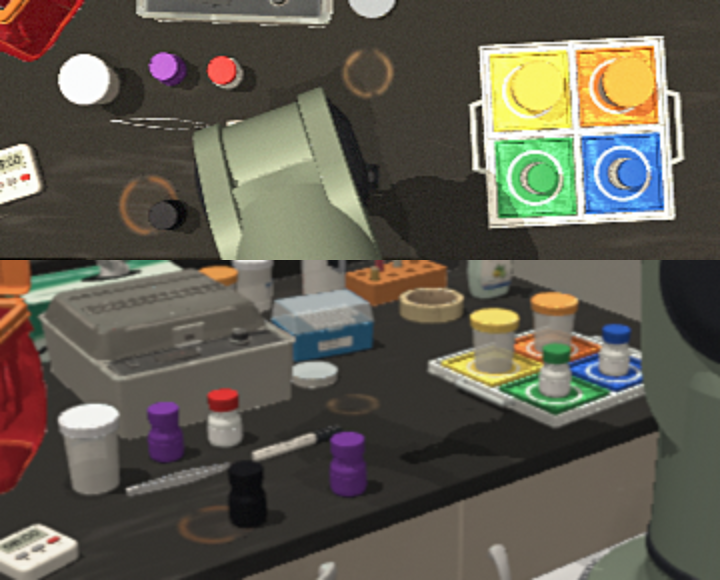

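The final picture shows all four standing upright in their own rings: yellow (537,88), orange (627,83), green (543,178) and blue (633,172) in the top half. The white cup (88,80) and red jar (223,72) are undisturbed.

```bash
python3 -c "
from bench import sign_off
print(sign_off())"
```

```text
the job is handed in; nothing more can be done
None
```

The orange cup, yellow cup, blue jar and green jar each stand upright in the ring of the dish of their own colour, the white cup and red jar were left where they stood, and the job was handed in at about 36 s.

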